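# Put the flat lid squarely back on the ceramic canister

## Task

Close the oblong ceramic canister: lift its flat lid off the sloping wooden rest by the handle, level it, and set it gently on the canister so that the edges are flush all round. Ceramic chips, so come down slowly over the last centimetre and let it touch without a knock, do not shove the canister along the counter, leave the other things where they stand, and let go at the end.

Things in the scene. Friction and masses are not known exactly. Their poses are not given: they have to be found in the camera images.
- lid: blue ceramic lid, about 0.4 kg: a flat plate 110 (x) x 150 (y) x 12 mm (z), no lip underneath, with a bridge handle on top along its y (see point lid_grip). Origin: centre of the underside; z points out of the top. At the start it lies on the rest, 28 degrees from level, its -x edge lowest.
- lid_grip (a point): centre of the lid's handle bar, 43 mm above the underside (31 mm above the plate's top face) along the lid's z; axes as the lid's. The bar is 90 mm long (y), 14 mm thick (x), 12 mm high, on posts 12 mm wide at both ends: 66 mm of free bar, 25 mm of free space under it
- canister: open oblong canister of the same blue ceramic, 110 (x) x 150 (y) x 100 mm high outside, walls 8 mm, flat hard rim (touching down at 10 mm/s is gentle, at 30 mm/s already a knock), about 1 kg, loose on the counter. Origin: centre of its underside; z up. The lid's plate has exactly its outer size and may go on either way round.
- canister_rim (a point): centre of the canister's mouth, at rim height, 100 mm above the counter; axes as the canister's
- rest: wooden lid rest, fixed to the counter: a board 125 x 170 mm sloping 28 degrees, low edge towards its -x, with a ledge along the low edge that stops the lid; the ledge tops out 5 mm below the lid's top face. Origin: on the counter under the middle of the board, whose surface there is 65 mm up; its y runs level along the slope.
- crock: bystander: open round pot of the same blue ceramic, 110 mm across, 85 mm high, with no lid. Origin: centre of its underside, z up
- cruet: bystander: glass cruet with its stopper in, 68 mm across, 165 mm high. Origin: centre of its underside, z up
- mill: bystander: dark wooden pepper mill, 58 mm across, 152 mm high. Origin: centre of its underside, z up
There are look-alikes about, which are no part of the job. Leave any orange or purple look-alike of the canister alone.

How it is judged:
By the outcome, as a careful person would: the job done as asked, in the order asked, and still so for the second after the job is handed in, with the robot touching nothing.
It also fails if it takes over 43 s, if anything falls off the work surface, if the arm or the gripper's body presses on something with over 40 N, if the wrist force passes 120 N, or if a joint passes its speed limit or range.

## Robot

A 6-joint arm with a two-finger parallel gripper is mounted at the origin on the work surface. World frame = base frame: x ahead of the robot, y to its left, z up, the work surface at z = 0. Lengths are in m, angles in rad, forces in N, time in s.
With the tool pointing down it reaches from about 0.275 to 0.725 m from the base axis. Payload 5.6 kg.
Tool frame: the origin (TCP) lies midway between the tips of the shut fingers; the grasp point (between the pads) lies 19 mm behind it; z points along the fingers, y is the line along which they close (so a half turn about z gives the same grasp; the last joint's range is limited). The gripper opens to 85 mm and grips with 20 to 120 N. Pads are 22 mm wide; open, the fingers measure 114 mm over their backs; the gripper's body (76 mm by 85 mm) begins 54 mm behind the grasp point. The pads swing forward as they close: fully open they stand 13 mm farther back than shut.
Start: joints at [1.584, 0.255, 0.108, 0, -1.424, -0.285], TCP at [0.148, 0.53, 0.231] pointing down, gripper open.
Joint ranges: [-2.95, 2.95], [-1.21, 1.97], [-1.09, 1.5], [-2.87, 1.71], [-2.94, -0.07], [-3.05, 3.05]. Speed limits (rad/s): [2.57, 2.57, 3.14, 3.14, 3.14, 3.14].

## Interface

Orientations are given as a unit quaternion [w, x, y, z].
In Python, from rig import ctrl, command_gripper, planner, cams gives the robot as it stands. The module is installed in compiled form; this text tells all that it offers. Calls block until the motion is done:
- ctrl.movep(position, orientation): joint-space move of the TCP to a pose.
- ctrl.move_straight(position, velocity=0.15, ori=None, stop_force=None): straight line of the TCP; ori=None keeps the orientation; velocity is the mean speed in m/s. With stop_force (N) it stops when the force on the tool has changed by that much, and returns True; else False.
- ctrl.move_j(angles): joint-space move.
- command_gripper(opening): opening from 0.0 (shut) to 1.0 (fully open); the grip force is fixed at half the most; returns when the fingers have stopped.
- ctrl.dwell(seconds).
- planner.ik(position, orientation): joint angles nearest the present ones, or None.
- ctrl.state(): the state.
- cams.camera(name): name is "scene" or "top" or "wrist"; returns a dict with "color" (480x640x3 uint8, red, green, blue), "camera_matrix" (3x3 intrinsics, pixels), "origin" and "attitude" of the camera in the world. Camera axes: x right, y down, z forward; pixel columns grow to the right and rows downward; lengths in m; the calibration is good to about 2 mm. A picture is of the moment at which its call begins. There is no depth.
A pose or a line that the arm cannot do raises ctrl.IKError and nothing moves.
- ctrl.finish_job(): hands the job in; it is judged then, once.
The state is a dict: "time_s": time; "joint_pos": joint angles; "qvel": joint speeds; "joint_torque": joint torques, N m; "position": TCP position; "tool_rot": TCP orientation; "ft_force": force on the tool from outside, world axes, zero at the start; "moment": the same for the moment, N m; "gripper_width": opening from 0.0 (shut) to 1.0 (fully open); "grip_force": force on a finger pad.
Only numpy, scipy, OpenCV 4.12 (cv2) and the standard library are available. Lean on these libraries where they do the work, as an engineer would, in place of code of your own. Each camera call takes 0.05 s, during which the arm holds its last target. There are 200 camera calls.

## Working session

There is one attempt and no reset: what is moved stays moved. The work goes in short steps, each a Python script; the robot and the scene stay as the last script left them, time stands still between calls to the robot, and variables do not carry over. Pictures are saved under pics/ and viewed, at most 10 in all, crops included, and the job is handed in when it is done.

```bash
mkdir -p pics; python3 - <<'E'
from rig import ctrl,cams
import cv2,numpy as np
np.set_printoptions(precision=4,suppress=True)
for n in ["scene","top"]:
    c=cams.camera(n); cv2.imwrite(f"pics/{n}0.png",c["color"][:,:,::-1])
    print(n,c["camera_matrix"],c["origin"],c["attitude"])
    np.save(f"pics/{n}0.npy",c["color"])
s=ctrl.state();print(s["time_s"],s["position"],s["tool_rot"],s["ft_force"])
E
```

```text
scene [[495.9977   0.     315.8093]
 [  0.     495.9977 244.6766]
 [  0.       0.       1.    ]] [ 1.0178 -0.3203  0.8562] [-0.2578  0.7973  0.5184 -0.1706]
top [[566.0931   0.     323.78  ]
 [  0.     566.0931 241.0461]
 [  0.       0.       1.    ]] [ 0.372  -0.0863  1.281 ] [-0.0365  0.7064 -0.7056  0.0429]
0.1 [0.1475 0.5294 0.2305] [ 0.0009  0.9908 -0.1355 -0.0001] [-0.5785 -0.7474  0.5423]
```

View pics/scene0.png

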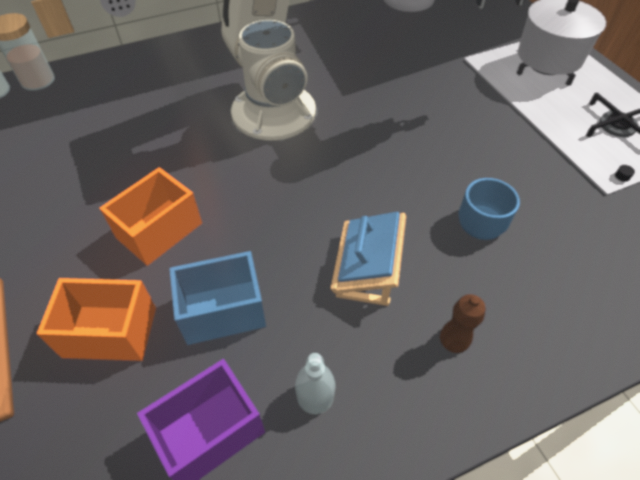

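View pics/top0.png

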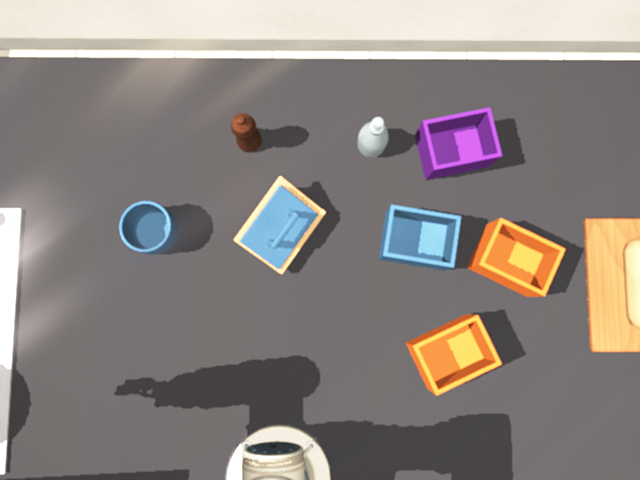

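The top view shows the blue canister at (421,237), the lid on its rest at (281,227), and the crock at (146,227). The cruet is at (373,138) and the mill at (246,132). The scene view shows the canister at (217,297) and the lid at (372,245).

```bash
cat > h.py <<'E'
import cv2,numpy as np
from scipy.spatial.transform import Rotation as R
np.set_printoptions(precision=4,suppress=True)
def rot(q): return R.from_quat(np.r_[q[1:],q[0]])
def quat(r): q=r.as_quat(); return np.r_[q[3],q[:3]]
def ray(c,uv):
    uv=np.atleast_2d(uv).astype(float); K=c["camera_matrix"]
    d=np.c_[(uv-K[:2,2])/[K[0,0],K[1,1]],np.ones(len(uv))]
    d=rot(c["attitude"]).apply(d); return d/np.linalg.norm(d,axis=1)[:,None]
def plane(c,uv,z):
    d=ray(c,uv); return c["origin"]+d*((z-c["origin"][2])/d[:,2])[:,None]
def project(c,P):
    p=rot(c["attitude"]).inv().apply(np.atleast_2d(P)-c["origin"]); K=c["camera_matrix"]
    return p[:,:2]/p[:,2:]*[K[0,0],K[1,1]]+K[:2,2]
def tri(obs):  # list of (cam, uv): least-squares point of rays, and the residual
    A=0;b=0;L=[]
    for c,uv in obs:
        d=ray(c,uv)[0];M=np.eye(3)-np.outer(d,d);A=A+M;b=b+M@c["origin"];L.append((M,c["origin"]))
    X=np.linalg.solve(A,b); return X,max(np.linalg.norm(M@(X-o)) for M,o in L)
def blue(img):
    hsv=cv2.cvtColor(img,cv2.COLOR_RGB2HSV)
    return cv2.morphologyEx(cv2.inRange(hsv,(98,90,40),(118,255,255)),cv2.MORPH_CLOSE,np.ones((3,3)))
def blobs(img,amin=800):
    cs,_=cv2.findContours(blue(img),cv2.RETR_EXTERNAL,cv2.CHAIN_APPROX_NONE)
    return sorted([k for k in cs if cv2.contourArea(k)>amin],key=lambda k:k[:,0,0].mean())
def quad(k):  # four corners, from line fits to the middles of the sides of the contour
    k=cv2.convexHull(k); e=1
    while len(a:=cv2.approxPolyDP(k,e,True))>4: e+=.5
    return a[:,0]
def refine(k,q):
    pts=k[:,0].astype(float); ls=[]
    for i in range(4):
        a,b=q[i].astype(float),q[(i+1)%4].astype(float); n=np.linalg.norm(b-a); t=(b-a)/n
        s=(pts-a)@t; d=(pts-a)@[-t[1],t[0]]
        p=pts[(s>.12*n)&(s<.88*n)&(abs(d)<4)]
        vx,vy,x,y=cv2.fitLine(p.astype(np.float32),cv2.DIST_HUBER,0,.01,.01).ravel()
        ls.append(np.cross([x,y,1],[x+vx,y+vy,1]))
    out=[]
    for i in range(4):
        h=np.cross(ls[i-1],ls[i]); out.append(h[:2]/h[2])
    return np.array(out)
def wrist(name):
    from rig import cams
    c=cams.camera("wrist"); cv2.imwrite(f"pics/{name}.png",c["color"][:,:,::-1]); np.save(f"pics/{name}.npy",c,allow_pickle=True); return c
E
python3 - <<'E'
from h import *; from rig import cams
C={n:cams.camera(n) for n in("top","scene")}
for n,c in C.items():
    for k in blobs(c["color"]): q=quad(k); print(n,cv2.contourArea(k),q.tolist()); 
    if n=="top":
        for k in blobs(c["color"]): print(plane(c,quad(k),.1)[:,:2].tolist())
w=wrist("w0"); s=__import__("rig").ctrl.state(); r=rot(s["tool_rot"])
print(w["camera_matrix"], r.inv().apply(w["origin"]-s["position"]),(r.inv()*rot(w["attitude"])).as_matrix(), r.as_matrix())
E
```

```text
top 2144.0 [[131, 205], [167, 210], [171, 244], [128, 246]]
top 3050.0 [[282, 187], [316, 215], [277, 267], [241, 240]]
top 4087.5 [[390, 206], [460, 216], [454, 266], [379, 258]]
[[0.5811049467105781, 0.30959906630276834], [0.5705928267443847, 0.23355554190069763], [0.4985476857522797, 0.2229279798504997], [0.4942006356453573, 0.3124927391765554]]
[[0.6205070467717161, -0.008196076882372588], [0.5605768279554458, -0.08043406332500792], [0.45061454561571074, 0.000726843121225243], [0.5072152685908679, 0.07673374672079852]]
[[0.5801684284495309, -0.2370130382393885], [0.5590609835376984, -0.384947655577515], [0.45315642111672916, -0.36955829816491914], [0.4697430651988184, -0.21256574833881353]]
scene 6209.0 [[250, 252], [264, 325], [188, 342], [171, 268]]
scene 2852.0 [[397, 212], [390, 273], [341, 279], [351, 221]]
scene 2621.0 [[491, 178], [518, 206], [482, 238], [460, 210]]
[[342.8359   0.     320.1849]
 [  0.     342.8359 239.5944]
 [  0.       0.       1.    ]] [ 0.072  -0.0002 -0.1429] [[ 0.0012 -0.9594 -0.2819]
 [ 1.      0.001   0.0009]
 [-0.0006 -0.2819  0.9594]] [[ 0.9633 -0.2685 -0.0002]
 [-0.2685 -0.9633 -0.0008]
 [ 0.0001  0.0008 -1.    ]]
```

```bash
cat > look.py <<'E'
from h import *; from rig import ctrl,planner
def axes(x,z): x=np.array(x,float);z=np.array(z,float);z/=np.linalg.norm(z);x-=x@z*z;x/=np.linalg.norm(x);return R.from_matrix(np.c_[x,np.cross(z,x),z])
CAM=np.array([.072,0,-.143])
def camat(o,p): return np.asarray(p)-o.apply(CAM)   # TCP that brings the wrist camera to p
E
python3 - <<'E'
from look import *
oc=axes([-.14,-.99,0],[0,0,-1]); C=np.array([.516,-.302,.40])
u=np.array([.6,.8,0]); n=np.array([-.6*np.sin(.489),-.8*np.sin(.489),np.cos(.489)])
ol=axes([.8,-.6,0],-n); L=np.array([.53,-.003,.077])
P=[(camat(oc,C+[d,0,0]),oc) for d in(.045,-.045)]+[(camat(ol,L+.28*n+[d*.8,-d*.6,0]),ol) for d in(.05,-.05)]+[(L+.031*n,ol)]
for p,o in P: print(p,planner.ik(p,quat(o)))
for i,(p,o) in enumerate(P[:4]):
    (ctrl.move_straight(p,.15) if i in(1,3) else ctrl.movep(p,quat(o))); wrist(f"v{i}")
    print(ctrl.state()["time_s"])
a=[cv2.imread(f"pics/v{i}.png") for i in range(4)]
cv2.imwrite("pics/m.png",cv2.resize(np.vstack([np.hstack(a[:2]),np.hstack(a[2:])]),(800,600)))
E
```

```text
[ 0.5711 -0.2307  0.257 ] [-0.1306  0.3851  0.3561  0.     -1.5417 -0.0099]
[ 0.4811 -0.2307  0.257 ] [-0.1536  0.2162  0.122   0.     -1.4766  0.0131]
[ 0.4738 -0.0413  0.1979] [-0.1026  0.0201 -0.1914 -0.4602 -1.1354  1.1795]
[0.3938 0.0187 0.1979] [ 0.0841 -0.1915 -0.3954 -0.4127 -1.0648  0.9901]
[ 0.5213 -0.0146  0.1044] [-0.038   0.1785 -0.2543 -0.5107 -0.911   1.2366]
3.35
4.15
5.275
6.1417
```

View pics/m.png

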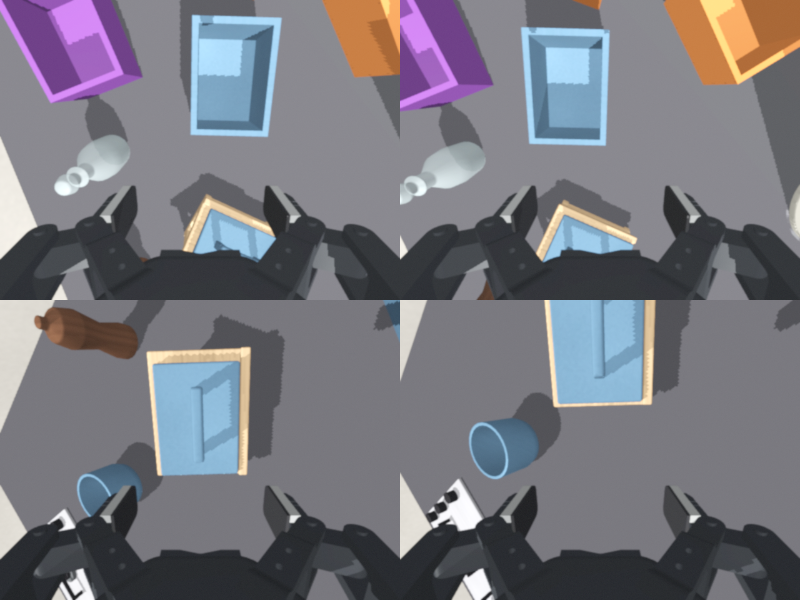

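The top pair shows the whole canister rim, at (235,75) and (565,85) in the mosaic. The lower left view shows the lid, about (200,418), with its low edge to the right. The lower right view cuts the lid off at the top, so I'll take another lid view before measuring.

```bash
cat > meas.py <<'E'
from look import *
def load(n): return np.load(f"pics/{n}.npy",allow_pickle=True).item()
def best(c,guess):
    k=max((k for k in blobs(c["color"]) if cv2.pointPolygonTest(k,tuple(map(float,guess)),False)>=0),key=cv2.contourArea)
    return refine(k,quad(k))
def match(q,c,qc,z):  # order second view's corners by rough plane position
    a=plane(c[0],q,z)[:,:2];b=plane(c[1],qc,z)[:,:2]
    return [int(np.argmin(np.linalg.norm((b-b.mean(0))-(x-a.mean(0)),axis=1))) for x in a]
def corners(na,nb,P,z):
    a,b=load(na),load(nb); qa=best(a,project(a,P)[0]);qb=best(b,project(b,P)[0]); m=match(qa,(a,b),qb,z)
    print(na,nb,qa.tolist(),m)
    r=[tri([(a,qa[i]),(b,qb[m[i]])]) for i in range(4)]
    X=np.array([x for x,_ in r]); print(X,"resid",[round(e,4) for _,e in r])
    print("sides",np.linalg.norm(X-np.roll(X,-1,0),axis=1),"centre",X.mean(0)); return X
E
python3 - <<'E'
from meas import *
s=ctrl.state(); o=rot(s["tool_rot"]); n=-o.as_matrix()[:,2]; L=np.array([.53,-.003,.077])
ctrl.move_straight(camat(o,L+.28*n+np.array([.8,-.6,0])*.10),.2); wrist("v4"); print(ctrl.state()["time_s"])
corners("v0","v1",[.516,-.302,.0],.1)
X=corners("v2","v4",[.54,.02,.077],.08)
nn=np.cross(X[1]-X[3],X[0]-X[2]);nn/=np.linalg.norm(nn);nn*=np.sign(nn[2]);print(nn,np.degrees(np.arccos(nn[2])))
E
```

```text
7.0917
v0 v1 [[318.55190039303733, 24.648400418310146], [437.25954984324125, 44.09298651725405], [419.3103607457296, 208.56158293269525], [315.05456900862106, 205.658780854715]] [0, 1, 2, 3]
[[ 0.5514 -0.378   0.1089]
 [ 0.4617 -0.3595  0.1013]
 [ 0.4833 -0.2306  0.102 ]
 [ 0.574  -0.2454  0.1019]] resid [np.float64(0.0041), np.float64(0.0011), np.float64(0.0002), np.float64(0.0002)]
sides [0.0918 0.1307 0.092  0.1347] centre [ 0.5176 -0.3034  0.1035]Traceback (most recent call last):
  File "<stdin>", line 5, in <module>
  File "meas.py", line 10, in corners
    a,b=load(na),load(nb); qa=best(a,project(a,P)[0]);qb=best(b,project(b,P)[0]); m=match(qa,(a,b),qb,z)
                              ~~~~^^^^^^^^^^^^^^^^^^^
  File "meas.py", line 4, in best
    k=max((k for k in blobs(c["color"]) if cv2.pointPolygonTest(k,tuple(map(float,guess)),False)>=0),key=cv2.contourArea)
ValueError: max() iterable argument is empty
```

The mask caught the inner mouth (92 x 131 mm, expected 94 x 134), because the pale rim falls below the saturation limit. I'll lower that limit.

```bash
sed -i 's/(98,90,40),(118,255,255)/(95,50,50),(122,255,255)/' h.py
cat > m2.py <<'E'
from meas import *
corners("v0","v1",[.516,-.302,.0],.1)
for v in("v2","v4"):
    c=load(v); print(v,project(c,[.53,0,.08]),[(cv2.contourArea(k),k[:,0].mean(0).round().tolist()) for k in blobs(c["color"])])
c=load("v2"); print(c["color"][[450-300,460-300,300]][:,[250,290,310,350]].tolist())
X=corners("v2","v4",[.54,.01,.08],.08)
nn=np.cross(X[1]-X[3],X[0]-X[2]);nn/=np.linalg.norm(nn);nn*=np.sign(nn[2]);print(nn,np.degrees(np.arccos(nn[2])))
E
python3 m2.py
```

```text
v0 v1 [[306.27279679946736, 22.820439324299617], [450.416081332093, 27.650614769162924], [428.1302485785766, 218.4770886367003], [303.9639856801917, 215.3138946204991]] [0, 1, 2, 3]
[[ 0.5606 -0.3874  0.0987]
 [ 0.4509 -0.3687  0.1003]
 [ 0.4755 -0.2198  0.1003]
 [ 0.5852 -0.2378  0.0991]] resid [np.float64(0.0001), np.float64(0.0001), np.float64(0.0001), np.float64(0.0)]
sides [0.1112 0.1509 0.1112 0.1517] centre [ 0.5181 -0.3034  0.0996]
v2 [[316.3015 205.1882]] [(5002.0, [176.0, 300.0]), (23056.5, [316.0, 187.0]), (865.0, [631.0, 28.0])]
v4 [[316.2159 261.0828]] [(1679.0, [161.0, 317.0]), (20146.5, [316.0, 244.0]), (6708.0, [616.0, 68.0])]
[[[141, 186, 216], [144, 188, 219], [142, 187, 217], [144, 189, 219]], [[146, 188, 216], [143, 187, 217], [142, 187, 217], [145, 189, 220]], [[95, 94, 100], [122, 121, 127], [123, 122, 128], [121, 119, 126]]]
v2 v4 [[382.6077617695962, 98.0233265715484], [379.5118705487319, 277.2294821708023], [259.4799302645697, 280.6191797669815], [244.35721572634841, 102.81700847676727]] [0, 1, 2, 3]
[[ 0.5712 -0.0831  0.0481]
 [ 0.4492  0.0015  0.0501]
 [ 0.5031  0.0788  0.1   ]
 [ 0.6261 -0.0042  0.0977]] resid [np.float64(0.0001), np.float64(0.0001), np.float64(0.0001), np.float64(0.0)]
sides [0.1485 0.1066 0.1484 0.1081] centre [ 0.5374 -0.0018  0.074 ]
[-0.2511 -0.3901  0.8859] 27.64189017457538
```

View pics/v4.png

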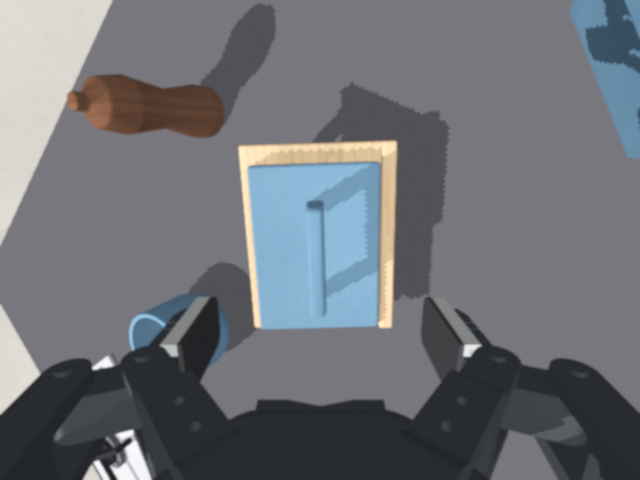

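The view shows the whole lid (250–380, 163–328) with the handle at (316,260), well clear of the mill and crock. The measured sizes and heights fit: rim 0.0996 m up, lid slope 27.6°. Next I'll grasp and lift.

```bash
cat > g.py <<'E'
from meas import *; from rig import command_gripper
X=corners("v2","v4",[.54,.01,.08],.08); c=X.mean(0)
y=(X[1]-X[0])+(X[2]-X[3]); y[2]=0; y/=np.linalg.norm(y)
h=np.array([y[1],-y[0],0]); t=np.radians(28); n=-h*np.sin(t)+np.array([0,0,np.cos(t)])
o=axes(-y,-n); print(y,n,np.degrees(np.arctan2(-y[0],y[1])))
def st(m): s=ctrl.state(); print(m,s["time_s"],s["position"],s["ft_force"],s["gripper_width"],s["grip_force"])
ctrl.movep(c+.09*n,quat(o)); st("pre")
hit=ctrl.move_straight(c+.012*n,.06,stop_force=6); st(f"at {hit}")
if not hit:
    command_gripper(0); st("grip")
    ctrl.move_straight(c+.042*n,.04); st("off")
    ctrl.move_straight(c+.042*n+np.array([-.03,-.02,.18]),.15); st("up")
    wrist("v5")
E
python3 g.py
```

```text
v2 v4 [[382.6077617695962, 98.0233265715484], [379.5118705487319, 277.2294821708023], [259.4799302645697, 280.6191797669815], [244.35721572634841, 102.81700847676727]] [0, 1, 2, 3]
[[ 0.5712 -0.0831  0.0481]
 [ 0.4492  0.0015  0.0501]
 [ 0.5031  0.0788  0.1   ]
 [ 0.6261 -0.0042  0.0977]] resid [np.float64(0.0001), np.float64(0.0001), np.float64(0.0001), np.float64(0.0)]
sides [0.1485 0.1066 0.1484 0.1081] centre [ 0.5374 -0.0018  0.074 ]
[-0.8254  0.5646  0.    ] [-0.2651 -0.3875  0.8829] 55.624110357071594
pre 7.425 [ 0.5124 -0.0356  0.153 ] [-0.0865 -0.4092  0.2915] 1.0037988504553206 0.0
at False 8.875 [ 0.5344 -0.0065  0.085 ] [0.1512 0.6664 0.0575] 0.9964400126282175 0.0
grip 9.525 [ 0.5342 -0.0066  0.0847] [-1.6552 -1.4556  1.7348] 0.15294102108811627 59.01086390018463
off 10.425 [ 0.5261 -0.0179  0.1108] [-0.277  -0.253  -3.5298] 0.15113505348579342 58.362826108932495
up 11.8 [ 0.4959 -0.0378  0.29  ] [ 0.4543 -0.0809 -3.3218] 0.15137542876271137 58.39746057987213
```

View pics/v5.png

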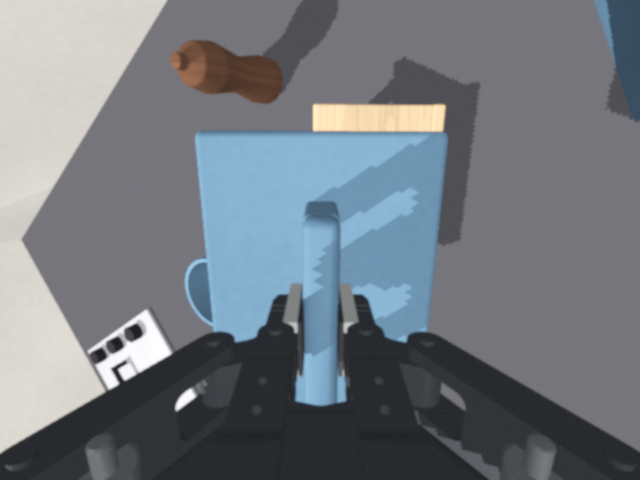

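The lid is held squarely. Its front edge runs from (195,132) to (447,132), its sides run down to about row 330, and the bar sits between the pads. I'll measure the lid in the hand from these edges.

```bash
cat > hand.py <<'E'
from meas import *
def edge(c,lo,hi,axis,first):  # mask boundary along rows (axis=1) or columns (axis=0), sub-pixel line
    m=blue(c["color"])>0; p=[]
    for i in range(lo,hi):
        r=np.flatnonzero(m[i,190:460] if axis else m[110:200,i])
        if len(r): v=(r[0]-.5 if first else r[-1]+.5)+(190 if axis else 110); p.append((v,i) if axis else (i,v))
    vx,vy,x,y=cv2.fitLine(np.array(p,np.float32),cv2.DIST_HUBER,0,.01,.01).ravel(); return np.array([x,y]),np.array([vx,vy])
def inter(a,b): t=np.linalg.solve(np.c_[a[1],-b[1]],b[0]-a[0]); return a[0]+t[0]*a[1]
def inhand(c,s):
    f=edge(c,215,430,0,True); l=edge(c,150,240,1,True); r=edge(c,150,320,1,False)
    a,b=inter(f,l),inter(f,r); o=rot(s["tool_rot"])
    tc=dict(c,origin=o.inv().apply(c["origin"]-s["position"]),attitude=quat(o.inv()*rot(c["attitude"])))
    print("corners px",a,b)
    P=plane(tc,[a,b],.012); print("tool frame on z=.012",P,"width",np.linalg.norm(P[1]-P[0]))
    z=[zz for zz in np.arange(-.01,.03,.0002) if np.linalg.norm(np.diff(plane(tc,[a,b],zz),axis=0))<.110]
    print("z for width 110:",z[-1] if z[0]<-.0099 else z[0])
    Q=plane(tc,[l[0]+l[1]*k for k in(-60,60)]+[r[0]+r[1]*k for k in(-60,60)],.012); print("sides",Q)
    return P
E
python3 - <<'E'
from hand import *
inhand(load("v5"),ctrl.state())
E
```

```text
corners px [192.8554 128.7586] [449.3563 133.1965]
tool frame on z=.012 [[ 0.076  -0.0552  0.012 ]
 [ 0.0743  0.0552  0.012 ]] width 0.11047805060838478
z for width 110: 0.011200000000000055
sides [[ 0.0735 -0.0553  0.012 ]
 [ 0.0191 -0.0554  0.012 ]
 [-0.0017  0.0545  0.012 ]
 [ 0.0565  0.0551  0.012 ]]
```

```bash
python3 - <<'E'
from hand import *
c=load("v5");m=blue(c["color"])>0
print([(i,110+int(np.flatnonzero(m[110:200,i])[0])) for i in range(200,446,12)])
g=cv2.cvtColor(c["color"],cv2.COLOR_RGB2HSV)[:,:,1]
for i in(220,300,350,420): print(i,g[124:138,i].tolist())
for j in (150,240,320): print(j,g[j,192:214].tolist(),g[j,424:450].tolist())
E
```

```text
[(200, 131), (212, 130), (224, 130), (236, 130), (248, 130), (260, 130), (272, 130), (284, 131), (296, 131), (308, 131), (320, 132), (332, 132), (344, 132), (356, 132), (368, 132), (380, 132), (392, 133), (404, 133), (416, 133), (428, 133), (440, 133)]
220 [14, 12, 10, 14, 15, 22, 52, 84, 96, 97, 97, 94, 93, 91]
300 [14, 12, 12, 17, 12, 19, 42, 81, 97, 97, 96, 95, 92, 90]
350 [70, 70, 70, 70, 70, 70, 66, 40, 52, 95, 95, 92, 91, 91]
420 [68, 66, 67, 67, 68, 69, 66, 48, 33, 88, 94, 93, 93, 90]
150 [15, 14, 20, 51, 76, 85, 88, 89, 89, 90, 91, 90, 91, 90, 90, 90, 91, 90, 89, 89, 88, 89] [96, 96, 97, 97, 98, 95, 98, 96, 97, 97, 97, 96, 97, 96, 95, 95, 95, 97, 98, 96, 100, 97, 88, 56, 21, 15]
240 [12, 15, 12, 17, 14, 14, 12, 12, 12, 14, 14, 26, 59, 80, 87, 89, 89, 91, 90, 91, 91, 92] [97, 97, 96, 97, 97, 96, 98, 97, 96, 97, 97, 99, 93, 77, 42, 20, 15, 12, 18, 15, 18, 15, 15, 15, 15, 15]
320 [15, 12, 10, 10, 12, 10, 15, 14, 18, 37, 60, 74, 81, 85, 88, 92, 97, 100, 102, 102, 96, 91] [99, 97, 99, 95, 77, 41, 15, 14, 14, 15, 12, 13, 12, 12, 12, 12, 14, 13, 12, 13, 13, 13, 10, 15, 12, 12]
```

```bash
python3 - <<'E'
from hand import *
yaw=np.radians(-9.5); o=axes([np.sin(yaw),-np.cos(yaw),0],[0,0,-1])
ctrl.movep([.518,-.3034,.235],quat(o)); ctrl.dwell(.2)
c=wrist("v6"); s=ctrl.state(); print(s["time_s"],s["position"],s["ft_force"],s["moment"],np.degrees(rot(s["tool_rot"]).as_matrix()[:2,2]))
inhand(c,s)
E
```

```text
13.1333 [ 0.5181 -0.3029  0.2357] [-0.3856  0.0434 -3.709 ] [-0.0236  0.033  -0.0172] [ 0.0846 -0.0018]
corners px [193.7243 129.0668] [448.8707 130.6572]
tool frame on z=.012 [[ 0.0753 -0.055   0.012 ]
 [ 0.0748  0.055   0.012 ]] width 0.10997813280970498
z for width 110: 0.012000000000000057
sides [[ 0.073  -0.055   0.012 ]
 [ 0.0184 -0.0553  0.012 ]
 [-0.0023  0.0548  0.012 ]
 [ 0.056   0.055   0.012 ]]
```

View pics/v6.png

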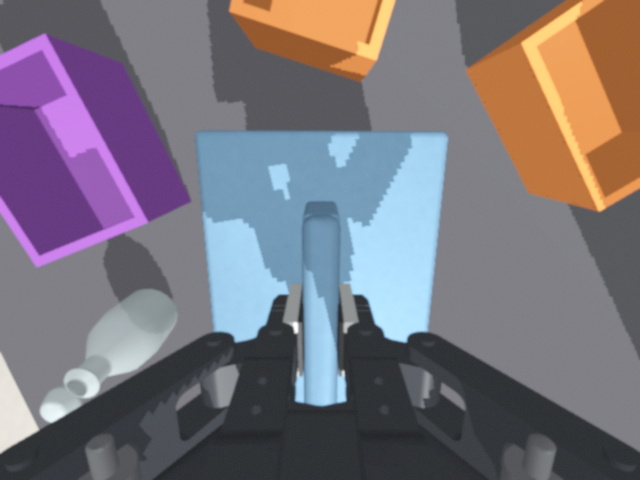

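The levelled view shows the lid square in the hand, with corners at (194,129) and (449,131). It is centred to better than 0.5 mm, and the underside is 24 mm past the TCP. I'll come down now, slowly over the last stretch.

```bash
python3 - <<'E'
from hand import *; from rig import cams
def st(m): s=ctrl.state(); print(m,s["time_s"],s["position"],s["ft_force"],s["moment"])
C=[.5181,-.3034]
ctrl.move_straight(C+[.140],.07); st("near")
hit=ctrl.move_straight(C+[.119],.006,stop_force=2.5); st(hit)
ctrl.dwell(.2); st("rest")
t,s=cams.camera("top")["color"],cams.camera("scene")["color"]
f=lambda i,a,b,c,d:cv2.resize(i[a:b,c:d,::-1],(400,400),interpolation=cv2.INTER_CUBIC)
cv2.imwrite("pics/p7.png",np.hstack([f(t,190,290,370,470),f(s,235,355,155,275)]))
E
```

```text
near 14.6417 [ 0.5184 -0.3036  0.1406] [ 0.3024  0.6678 -3.2147] [ 0.0432 -0.0295 -0.0027]
True 17.225 [ 0.5181 -0.3035  0.1223] [-0.2007  0.0161  5.2347] [0.2163 0.0173 0.0047]
rest 17.425 [ 0.5181 -0.3035  0.1223] [-0.9036  0.3376  5.9557] [ 0.2088 -0.0072  0.0178]
```

View pics/p7.png

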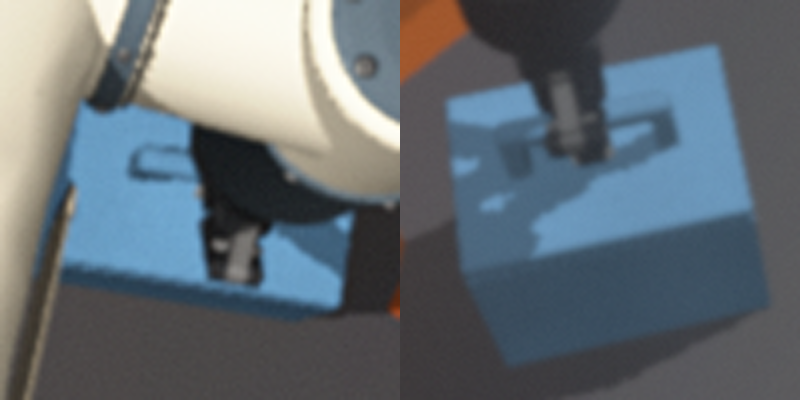

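The crops show the lid resting flush on the canister, with no step visible along the near edges. I'll release, rise and check by measurement.

```bash
python3 - <<'E'
from hand import *; from rig import command_gripper,cams
def st(m): s=ctrl.state(); print(m,s["time_s"],s["position"],s["ft_force"],s["gripper_width"])
command_gripper(1.0); st("open")
ctrl.move_straight([.5181,-.3034,.16],.05); ctrl.move_straight([.5181,-.3034,.257],.15); st("up")
ctrl.move_straight([.5711,-.2307,.257],.15); wrist("v7")
ctrl.move_straight([.4811,-.2307,.257],.15); wrist("v8"); st("seen")
X=corners("v7","v8",[.518,-.303,.11],.112)
y=(X[2]-X[1])+(X[3]-X[0]); print("yaw",np.degrees(np.arctan2(-y[0],y[1])))
c=cams.camera("scene"); i=c["color"][225:365,120:320,::-1]
w=cv2.imread("pics/v7.png")[0:260,220:520]
cv2.imwrite("pics/p8.png",np.hstack([cv2.resize(i,(400,400*140//200*2))[:520][:520],cv2.resize(w,(400,520))]) if cv2.resize(i,(400,560))[:520].shape[0]==520 else i)
E
```

```text
open 18.225 [ 0.5169 -0.3028  0.1203] [ 0.159  -0.8647 -0.4372] 0.9998292745021022
up 19.9667 [ 0.5178 -0.303   0.2558] [ 0.3583  0.2056 -1.3419] 1.0007960762222785
seen 21.5667 [ 0.4816 -0.2308  0.2568] [-0.6655 -0.458  -0.0086] 0.9993082995670204
v7 v8 [[447.7867908511109, 21.0], [429.1053697678261, 219.0], [301.7439340971853, 219.0], [299.0668701570052, 21.0]] [0, 1, 2, 3]
[[ 0.451  -0.3689  0.1089]
 [ 0.4764 -0.2201  0.1095]
 [ 0.5855 -0.2383  0.1089]
 [ 0.5604 -0.3873  0.1081]] resid [np.float64(0.0001), np.float64(0.0001), np.float64(0.0001), np.float64(0.0)]
sides [0.151  0.1107 0.1511 0.111 ] centre [ 0.5183 -0.3036  0.1088]
yaw -99.4772509427125
```

View pics/p8.png

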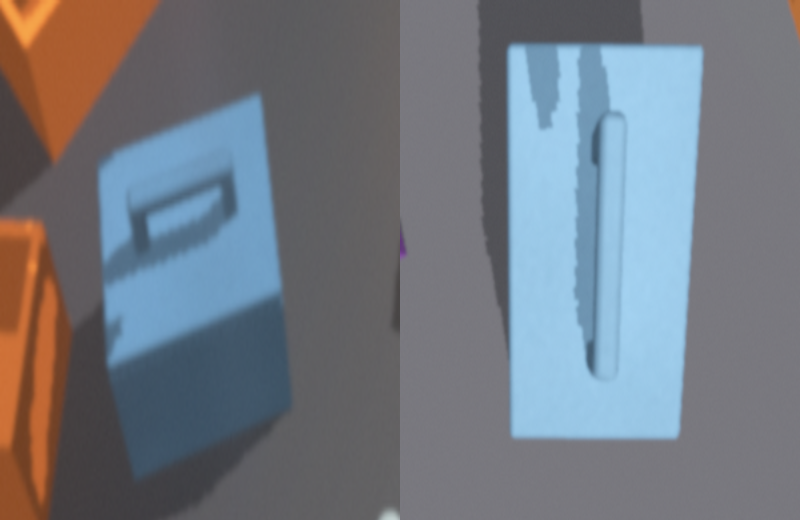

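The lid's corners match the rim corners measured earlier to within 1 mm, with yaw −9.5° (the script's −99.5° uses the other side), and both views show the sides in line. The gripper is open and clear, so I'll hand in.

```bash
python3 -c "
from rig import ctrl; print(ctrl.finish_job(), ctrl.state()['time_s'])"
```

```text
the job is handed in; nothing more can be done
the job is handed in; nothing more can be done
```

The lid is on the canister with its edges within about 1 mm of the rim all round; it touched down at about 6 mm/s, the gripper has let go and is clear, and the job was handed in at about 22 s of the 43 s allowed.

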